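# Refill the two-ended chocolate drawer

### The job

Refill the chocolate drawer: slide the wooden tray out of its blue sleeve, scoop every gold chocolate out of the white bin into the tray with the steel scoop, never touching a chocolate with the fingers, and set the scoop back upright on its cork pad. The tray went in with its red (empty) tab outward: slide it back in turned end for end, fully home, so that the green (full) tab sticks out of the sleeve's mouth. Leave the cup, canister, spoon, jug and tamper standing where they are.

Things in the scene. Friction and masses are not known exactly. Their poses are not given: they have to be found in the camera images.
- caddy: Fixed wooden board, 8 mm thick and 100 mm wide, x -250 to +66 mm, with a blue sleeve on it, x -60 to +62 mm, whose open mouth faces -x. Origin at worktop level under the sleeve's middle, x along the sleeve. The board in front of the mouth is a flat apron level with the sleeve's floor. Tray fully home: its origin at x = 0 to +1 (it meets two stops at the back), y = 0, z = 8 mm.
- mouth (a point): Middle of the sleeve's mouth, at caddy x = -60 mm, z = 28 mm. Inside, the sleeve is 75 mm wide, floor at z = 8, roof at z = 48 mm; outside 83 mm wide, top at z = 52 mm. At the back (caddy x = +61 mm) two stops halt the tray body; the tab at that end passes out through the 39 mm gap between them.
- tray: Loose open wooden tray, 180 g empty. Origin at the centre of its underside. Body 120 (x) by 70 (y) by 36 mm high, walls 3.5, floor 4 mm, corners bevelled 6 mm. A pull tab sticks out 30 mm from each end wall (|x| 60 to 90), 12 mm wide in y, z 6 to 34 mm: green at +x, red at -x. Starts in the sleeve, red tab out of the mouth, home or up to 15 mm out; slides freely on the board.
- green_tab (a point): Point in the middle of the tray's green tab, 77 mm from the tray's middle, 20 mm above its underside.
- red_tab (a point): Point in the middle of the tray's red tab, 77 mm from the tray's middle, 20 mm above its underside.
- bin: Fixed white open bin, a narrow lane, 34 mm high, walls and floor 4 mm. Origin at worktop level, 1 mm from the floor's middle. Inner floor at z = 4 mm, x -86 to +84, inner width 66 mm (y -33 to +33). The end wall at +x leans outward by 15 degrees (foot at x = 84, top at x = 92 mm), the others are upright. The chocolates start at x -7 to +83; the end nearer the robot (-x) is free for the scoop.
- pad: Cork pad inlaid flush in the worktop, 110 by 100 mm, origin at its centre: the scoop's place, where it starts.
- scoop_grip (a point): Middle of the scoop's black rubber bar handle, above the pan: at scoop x = +3, z = 57 mm. The bar runs along x from -32 to +38 mm, is 18 mm wide in y, z 46 to 68 mm, carried by a strip at the back.
- scoop: Loose flat-bottomed steel scoop, 130 g, standing on its bottom. Origin at the centre of its underside. Pan 64 mm long (x -32 to +32), 59 mm wide outside, 55 inside; floor 2 mm thick, sides 26 mm and back (at x = -32) 30 mm high, open lip at +x. Holds about four chocolates; they roll out when it tips lip-down by over 15 degrees.
- choc1: Gold foil-wrapped chocolate ball, 26 mm across, 15 g, origin at its centre; smooth but lumpy: it rolls or slides on slopes over about 10 degrees. Four to six of the six are present (the others read None throughout).
- choc2: Gold foil-wrapped chocolate ball, 26 mm across, 15 g, origin at its centre; smooth but lumpy: it rolls or slides on slopes over about 10 degrees. Four to six of the six are present (the others read None throughout).
- choc3: Gold foil-wrapped chocolate ball, 26 mm across, 15 g, origin at its centre; smooth but lumpy: it rolls or slides on slopes over about 10 degrees. Four to six of the six are present (the others read None throughout).
- choc4: Gold foil-wrapped chocolate ball, 26 mm across, 15 g, origin at its centre; smooth but lumpy: it rolls or slides on slopes over about 10 degrees. Four to six of the six are present (the others read None throughout).
- choc5: Gold foil-wrapped chocolate ball, 26 mm across, 15 g, origin at its centre; smooth but lumpy: it rolls or slides on slopes over about 10 degrees. Four to six of the six are present (the others read None throughout).
- choc6: Gold foil-wrapped chocolate ball, 26 mm across, 15 g, origin at its centre; smooth but lumpy: it rolls or slides on slopes over about 10 degrees. Four to six of the six are present (the others read None throughout).
- cup: Bystander, leave alone: white espresso cup with a handle, 62 mm across and 58 mm high. Origin at the centre of its underside.
- canister: Bystander, leave alone: clear acrylic canister with a black cap, 90 mm across and 140 mm high. Origin at the centre of its underside.
- spoon: Bystander, leave alone: short steel spoon lying down, 130 mm long. Origin at the centre of its underside.
- jug: Bystander, leave alone: steel milk jug with a handle, 76 mm across and 85 mm high. Origin at the centre of its underside.
- tamper: Bystander, leave alone: dark steel coffee tamper, 56 mm across and 78 mm high. Origin at the centre of its underside.
There are look-alikes about, which are no part of the job. What is shaped like the scoop but pink or purple is not meant.

How it is judged:
By the outcome, as a careful person would: the job done as asked, in the order asked, and still so for the second after the job is handed in, with the robot touching nothing.
Of choc1, choc2, choc3, choc4, choc5, choc6 only 4 to 6 are there at a start; the rules pass over those that are not, and their reading is None.
At some moment in a run one of scoop, tray may be knocked a few centimetres aside while the robot is not near it.
It also fails if it takes over 210 s, if anything falls off the work surface, if the arm or the gripper's body presses on something with over 40 N, if the wrist force passes 120 N, or if a joint passes its speed limit or range.

### The arm

A 7-joint arm with a two-finger parallel gripper is mounted at the origin on the work surface. World frame = base frame: x ahead of the robot, y to its left, z up, the work surface at z = 0. Lengths are in m, angles in rad, forces in N, time in s.
With the tool pointing down it reaches from about 0.425 to 0.875 m from the base axis. Payload 4.7 kg.
Tool frame: the origin (TCP) lies at the very end of the fingers, on their centre line; the grasp point (between the pads) lies 19 mm behind it; z points along the fingers, y is the line along which they close (so a half turn about z gives the same grasp; the last joint's range is limited). The gripper opens to 87 mm and grips with 3 to 60 N. Pads are 19 mm wide; open, the fingers measure 117 mm over their backs; the gripper's body (75 mm by 190 mm) begins 51 mm behind the grasp point.
Start: joints at [-1.335, 0.321, -0.07, 1.45, 0.023, 1.371, -0.057], TCP at [0.143, 0.634, 0.223] pointing down, gripper open.
Joint ranges: [-2.86, 2.86], [-0.3, 2.09], [-1.38, 1.24], [0.06, 2.45], [-1.56, 4.7], [0.09, 2.05], [-2.69, 2.69]. Speed limits (rad/s): [2.57, 2.57, 3.14, 3.14, 3.14, 3.14, 3.14].

### API

Orientations are given as a rotation vector (axis times angle).
In Python, from bench import ctrl gives the robot as it stands.
- The arm moves only by the shell command python3 -m jog 'ROWS' [FORCE]. ROWS is JSON, a list that holds one entry, the list of rows, each a list of 7 numbers: the shift along the tool's x, y, z in mm, then the turn, a rotation vector about the tool's x, y, z in degrees, then the finger opening in mm, from 0 to 87. A call has 1 to 10 rows; each row is the pose to reach, as a shift and turn from the pose commanded when the call began, along the tool's axes at that moment; what a row does not reach only later rows make up. A row lasts 1/10 s, in which the tool goes at most 50 mm and 8.59 degrees, less where a joint would pass 70% of its speed; a pose out of reach is approached as far as the arm can. A call with a gripper value outside its range is refused whole. The fingers move at their own pace and stop on an object; FORCE is the grip in N (left out, the last holds). Time passes only in rows, so rows that repeat a pose let the fingers close. It gives the time, the measured TCP pose, the force, the opening and the grip force at its end, in the units of the state.
- ctrl.get_state(): the state, without advancing time (a new reading comes with each control period).
- ctrl.get_image(name): name is "side" or "top"; returns a dict with "image" (480x640x3 uint8, red, green, blue), "depth" (480x640 float32, m along the optical axis (not along the pixel's ray), 0 where there is no reading), "fov_y" (degrees; the focal length in pixels is half the picture's height over the tangent of half this angle, whatever the lens; pixels are square), "cx", "cy" (the principal point, pixels), "rvec" (rotation vector, rad) and "tvec" (3), from world to camera coordinates, as OpenCV has them. Camera axes: x right, y down, z forward; pixel columns grow to the right and rows downward; lengths in m; the calibration is good to about 2 mm. A picture is of the moment at which its call begins.
- ctrl.close_job(): hands the job in; it is judged then, once.
The state is a dict: "time": time; "joint_positions": joint angles; "qd": joint speeds; "joint_torque": joint torques, N m; "position": TCP position; "tool_rot": TCP orientation; "ft_force": force on the tool from outside, world axes, zero at the start; "torque": the same for the moment, N m; "grip_width": opening from 0.0 (shut) to 1.0 (fully open); "grip_force": force on a finger pad.
Only numpy, scipy, OpenCV 4.12 (cv2) and the standard library are available. Lean on these libraries where they do the work, as an engineer would, in place of code of your own. Each camera call takes 0.05 s, during which the arm holds its last target. There are 200 camera calls.

## Working session

There is one attempt and no reset: what is moved stays moved. The work goes in short steps, Python scripts to look and compute and a shell command to move; the robot and the scene stay as the last step left them, time stands still between calls to the robot, and variables do not carry over. Pictures are saved under pics/ and viewed, at most 14 in all, crops included, and the job is handed in when it is done.

```bash
mkdir -p pics; ls; cat > h.py <<'E'
import numpy as np,cv2
from bench import ctrl
from scipy.spatial.transform import Rotation as R
def cam(n):
    d=ctrl.get_image(n); d['f']=240/np.tan(np.radians(d['fov_y'])/2)
    d['R']=R.from_rotvec(d['rvec']).as_matrix(); return d
def ray(d,u,v,z):
    p=np.array([(u-d['cx'])/d['f'],(v-d['cy'])/d['f'],1.]); r=d['R'].T@p; c=-d['R'].T@np.array(d['tvec'])
    return c+r*(z-c[2])/r[2]
def cloud(d):
    v,u=np.mgrid[:480,:640]; Z=d['depth']; P=np.stack([(u-d['cx'])/d['f']*Z,(v-d['cy'])/d['f']*Z,Z],-1)
    return (P-np.array(d['tvec']))@d['R']
def save(d,n,crop=None,s=1):
    im=d['image'][...,::-1]
    if crop: x0,y0,x1,y1=crop; im=im[y0:y1,x0:x1]
    cv2.imwrite('pics/'+n,cv2.resize(im,None,fx=s,fy=s,interpolation=cv2.INTER_CUBIC))
E
python3 - <<'E'
from h import *
s=ctrl.get_state(); print(s['time'],s['position'],s['tool_rot'],s['ft_force'])
for n in('top','side'):
    d=cam(n); save(d,n+'0.png'); print(n,d['fov_y'],d['cx'],d['cy'],d['tvec'],-d['R'].T@np.array(d['tvec']),(d['depth']>0).mean())
    np.savez(n+'0.npz',**{k:v for k,v in d.items()})
E
```

```text
pics
0.0 [0.14289338 0.63353417 0.22144908] [-3.47572156e-01 -3.12217788e+00  2.98403128e-03] [1.01310599 0.19268187 0.01962178]
top 45.512905776597044 332.3952093596973 239.37472814869548 [-0.04076317  0.5724934   1.25029301] [ 0.52501287 -0.02423799  1.27138387] 0.9960286458333333
side 52.21806961243071 318.048700329245 239.90655546682072 [-0.56840006  0.04956405  1.01692345] [ 0.46444056 -0.77618795  0.73586396] 0.9960188802083333
```

View pics/top0.png

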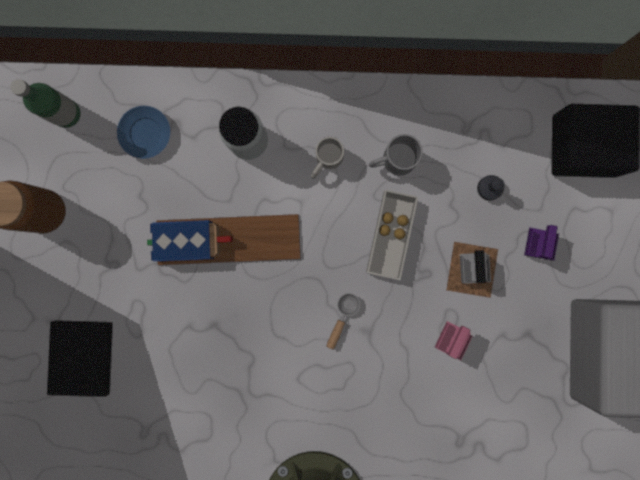

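View pics/side0.png

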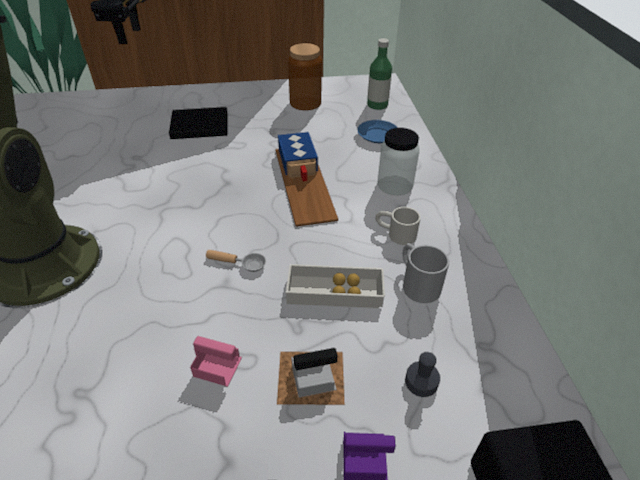

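Pictures: scoop candidates are grey/black on cork at top (475,267), pink at (453,340) and purple at (542,243); by the description it is the grey one on cork. Bin with four gold balls near (394,225), sleeve at (183,241) with red tab (225,239) out toward −y.

```bash
cat >> h.py <<'E'
def hsv(d): return cv2.cvtColor(d['image'],cv2.COLOR_RGB2HSV)
def rect(p):
    (c,(w,h),a)=cv2.minAreaRect((p[:,:2]*1000).astype(np.float32)); 
    if w<h: w,h,a=h,w,a+90
    return np.round([c[0],c[1],w,h,(a+90)%180-90],1)
def comp(P,m,n=''):
    k,l,s,c=cv2.connectedComponentsWithStats(m.astype(np.uint8))
    for i in range(1,k):
        if s[i,4]>25:
            q=P[l==i]; print(n,'px',np.round(c[i]),s[i,4],'z',np.round(np.percentile(q[:,2],[5,50,95])*1000),'rect',rect(q),'med',np.round(np.median(q,0)*1000))
def masks(d):
    H=hsv(d); h,s,v=[H[...,i].astype(int) for i in range(3)]; P=cloud(d); z=P[...,2]
    inw=(P[...,0]>.3)&(P[...,0]<.95)&(abs(P[...,1])<.6)
    return P,z,inw,dict(red=((h<6)|(h>174))&(s>150)&inw&(z<.06),green=(h>45)&(h<80)&(s>110)&inw&(z<.06),
     gold=(h>12)&(h<28)&(s>110)&(v>60)&inw&(z>.01)&(z<.09)&(P[...,1]<.05),blue=(h>105)&(h<122)&(s>120)&(z>.04)&inw,
     black=(v<40)&(z>.055)&(z<.085)&inw)
E
python3 - <<'E'
from h import *
for n in('top','side'):
    d=cam(n); P,z,inw,M=masks(d)
    for k in M: comp(P,M[k],n+' '+k)
    w=inw&(P[...,1]<0)&(P[...,1]>-.3)
    if n=='top':
        H=hsv(d)
        comp(P,inw&(z>.028)&(z<.040)&(H[...,1]<60)&(P[...,1]<0),'rim')
        comp(P,inw&(z>.004)&(z<.012)&(P[...,1]>0)&(H[...,1]>70),'board')
        comp(P,inw&(abs(z)<.004)&(H[...,1]>90)&(P[...,1]<0),'pad')
        comp(P,inw&(z>.015)&(z<.04)&(P[...,1]<-.2),'scoop pan')
        comp(P,inw&(z>.05)&(z<.2),'tall')
        save(d,'c1.png',(360,180,560,380),4)
        c=P[25:35,300:310,2]; 
        print('floor z',np.round(np.median(P[300:340,200:300,2])*1000,1))
E
```

```text
top red px [224. 239.] 92 z [16. 41. 45.] rect [567.5 210.7  31.3  14.  -88.2] med [567. 209.  41.]
top gold px [387. 218.] 74 z [21. 27. 31.] rect [ 623.5 -142.6   19.8   19.4  -27.5] med [ 623. -142.   27.]
top gold px [402. 220.] 70 z [22. 27. 31.] rect [ 619.6 -176.4   19.7   17.9   89.2] med [ 619. -175.   27.]
top gold px [384. 230.] 71 z [23. 27. 31.] rect [ 597.5 -137.5   19.6   18.7  -22.7] med [ 596. -136.   27.]
top gold px [399. 233.] 71 z [22. 27. 31.] rect [ 590.4 -169.4   19.1   18.5  -62.1] med [ 591. -169.   27.]
top blue px [180. 241.] 1540 z [48. 52. 56.] rect [563.1 170.4 387.6  84.3 -88.8] med [555. 300.  52.]
top black px [568. 147.] 463 z [57. 70. 83.] rect [ 776.3 -522.2  164.3   75.8   33.7] med [ 776. -506.   70.]
top black px [480. 267.] 267 z [59. 67. 71.] rect [ 522.3 -337.    67.3   15.9    3.9] med [ 522. -336.   67.]
rim px [414. 150.] 30 z [28. 35. 40.] rect [ 772.8 -195.1   48.4   10.7   28.9] med [ 775. -200.   35.]
rim px [559. 171.] 28 z [29. 34. 39.] rect [ 734.1 -513.6   29.3   12.7   47.4] med [ 732. -508.   34.]
rim px [489. 189.] 38 z [28. 30
[... 3676 characters left out ...]
  37.4  14.    4.1] med [839. 548.  12.]
side gold px [339. 283.] 186 z [17. 27. 31.] rect [ 592.2 -157.    48.5   21.6   80.9] med [ 593. -148.   27.]
side gold px [353. 283.] 180 z [16. 27. 31.] rect [ 619.7 -160.7   50.7   21.5   82. ] med [ 620. -153.   27.]
side blue px [296. 147.] 644 z [49. 53. 55.] rect [559.5 298.6 125.3  81.2 -85.7] med [553. 289.  53.]
side black px [315. 358.] 531 z [57. 68. 70.] rect [ 521.9 -340.2   67.3   16.6    4.5] med [ 521. -344.   68.]
side black px [425. 367.] 54 z [55. 62. 67.] rect [ 692.3 -377.6   22.3    7.6  -34.7] med [ 691. -380.   62.]
side black px [487. 461.] 315 z [57. 71. 84.] rect [ 728.5 -536.4   55.2    2.7   88.7] med [ 728. -536.   71.]
```

```bash
python3 -c "
import cv2;a=cv2.imread('pics/c1.png');cv2.imwrite('pics/c1.png',a[:600])"
```

```text
(no output)
```

View pics/c1.png

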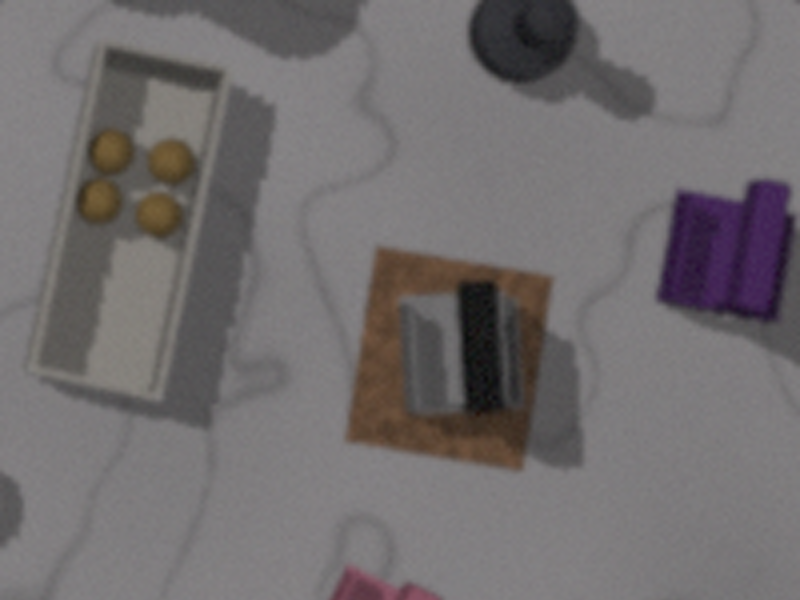

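The crop shows the steel scoop with black bar on cork at crop (460,355), clearly distinct from purple (725,250) and pink (390,590). There are four chocolates in the bin and its near end is free.

```bash
cat >> h.py <<'E'
def rot(psi,tilt=0):
    # tool y at world angle psi, pointing down; tilt deg about tool y
    p=np.radians(psi); y=np.array([np.cos(p),np.sin(p),0]); z=np.array([0,0,-1.]); x=np.cross(y,z)
    return R.from_matrix(np.stack([x,y,z],1))*R.from_euler('y',tilt,degrees=True)
def go(x,y,z,psi,tilt=0,frm=None):
    s=ctrl.get_state() ; p=np.array(s['position'])*1000; r=R.from_rotvec(s['tool_rot'])
    if frm is not None: p,r=np.array(frm[:3]),rot(*frm[3:])
    q=rot(psi,tilt)
    print('rows',np.round(r.inv().apply(np.array([x,y,z])-p),1),np.round((r.inv()*q).as_rotvec(degrees=True),1))
def st():
    s=ctrl.get_state(); r=R.from_rotvec(s['tool_rot']).as_matrix()
    print('t',round(s['time'],2),'p',np.round(np.array(s['position'])*1000,1),'psi',np.round(np.degrees(np.arctan2(r[1,1],r[0,1])),1),'zax',np.round(r[:,2],3),'F',np.round(s['ft_force'],1),'w',round(s['grip_width']*87,1),'gf',np.round(s['grip_force'],1),'q',np.round(s['joint_positions'],2))
def cad(P,o=(560.5,298.5),a=94.1):
    a=np.radians(a);c=np.array([[np.cos(a),np.sin(a)],[-np.sin(a),np.cos(a)]]);return (np.asarray(P)[...,:2]-o)@c.T
def uncad(x,y,o=(560.5,298.5),a=94.1):
    a=np.radians(a);return np.array(o)+[x*np.cos(a)-y*np.sin(a),x*np.sin(a)+y*np.cos(a)]
E
python3 - <<'E'
from h import *
st(); x,y=uncad(-90,0); print(x,y); go(x,y,120,4.1)
for n in('top','side'):
    d=dict(np.load(n+'0.npz')); P=cloud(d); z=P[...,2]
    q=P[(abs(P[...,0]-.52)<.06)&(abs(P[...,1]+.337)<.06)&(z>.031)&(z<.046)]*1000; print(n,len(q),np.round(np.median(q,0)),rect(q/1000) if len(q) else '')
E
```

```text
t 0.2 p [143.  633.7 221.9] psi 77.3 zax [-0.    -0.001 -1.   ] F [ 0.5  0.8 -1.3] w 86.9 gf 0.0 q [-1.33  0.32 -0.07  1.45  0.02  1.37 -0.06]
566.9347699899417 208.73032953621504
rows [-507.1 -321.2  102.3] [-0.1  0.  73.2]
top 5 [ 491. -333.   34.] [ 511.1 -318.4   52.9    7.5   29.6]
side 30 [ 490. -348.   35.] [ 490.1 -343.1   55.8    3.2  -84.9]
```

```bash
python3 -m jog '[[[-507,-321,40,0,0,73,60],[-507,-321,40,0,0,73,60],[-507,-321,40,0,0,73,60],[-507,-321,40,0,0,73,60],[-507,-321,40,0,0,73,60],[-507,-321,40,0,0,73,60],[-507,-321,40,0,0,73,60],[-507,-321,40,0,0,73,60],[-507,-321,40,0,0,73,60],[-507,-321,100,0,0,73,60]]]' ; python3 - <<'E'
from h import *
st(); go(*uncad(-90,0),14,4.1)
E
```

```text
time: 1.2
position: [0.4954, 0.2831, 0.1738]
tool_rot: [2.139, 2.299, 0.009]
ft_force: [0.6, 1.3, 0.1]
grip_width: 0.689
grip_force: 0.0
t 1.2 p [495.4 283.1 173.8] psi 4.1 zax [ 0.005  0.003 -1.   ] F [0.6 1.3 0.1] w 60.0 gf 0.0 q [-0.88  0.18  0.36  1.74 -0.07  1.23 -0.44]
rows [-79.8  65.2 159.9] [ 0.3 -0.2  0. ]
```

```bash
python3 -m jog '[[[-80,65,60,0,0,0,40],[-80,65,60,0,0,0,40],[-80,65,80,0,0,0,40],[-80,65,100,0,0,0,40],[-80,65,100,0,0,0,40]]]' ; python3 - <<'E'
from h import *
st(); go(*uncad(-90,0),14,4.1); d=cam('top'); P,z,i,M=masks(d); comp(P,M['red'],'red')
save(d,'a1.png',(130,190,330,290),3)
E
```

```text
time: 1.7
position: [0.5609, 0.2075, 0.0681]
tool_rot: [-2.137, -2.3, 0.01]
ft_force: [-0.9, 0.4, -1.4]
grip_width: 0.467
grip_force: 0.0
t 1.7 p [560.9 207.5  68.1] psi 4.2 zax [-0.006 -0.003 -1.   ] F [-0.9  0.4 -1.4] w 40.6 gf 0.0 q [-0.74  0.35  0.4   1.77 -0.15  1.06 -0.2 ]
rows [ 0.9  6.5 54.1] [-0.4  0.2  0.1]
```

View pics/a1.png

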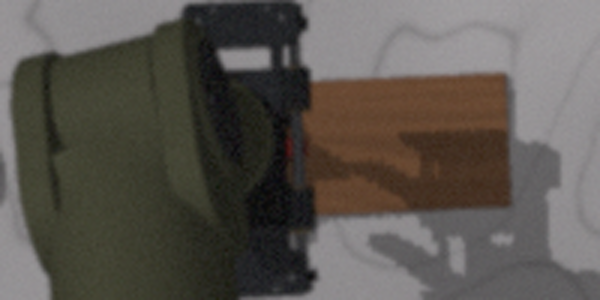

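Red tab shows between the fingers at crop (290,150). Descend, grip and pull.

```bash
python3 -m jog '[[[1,6,25,0,0,0,40],[1,6,45,0,0,0,40],[1,6,54,0,0,0,40],[1,6,54,0,0,0,40],[1,6,54,0,0,0,0],[1,6,54,0,0,0,0],[1,6,54,0,0,0,0],[1,6,54,0,0,0,0],[1,6,54,0,0,0,0],[1,6,54,0,0,0,0]]]' 25; python3 -c "
from h import *
st(); go(*uncad(-232,0),15,4.1)"
```

```text
time: 2.75
position: [0.5691, 0.2109, 0.0182]
tool_rot: [-2.136, -2.303, -0.001]
ft_force: [-2.3, -0.0, 3.7]
grip_width: 0.129
grip_force: 25.0
t 2.75 p [569.1 210.9  18.2] psi 4.3 zax [ 0.  0. -1.] F [-2.3 -0.   3.7] w 11.3 gf 25.0 q [-0.72  0.43  0.39  1.78 -0.19  0.97 -0.18]
rows [-144.    -2.9    3.1] [ 0.  -0.   0.2]
```

```bash
python3 -m jog '[[[-15,0,0,0,0,0,0],[-30,0,0,0,0,0,0],[-45,0,0,0,0,0,0],[-60,0,0,0,0,0,0],[-75,0,0,0,0,0,0],[-90,0,0,0,0,0,0],[-105,0,0,0,0,0,0],[-120,0,0,0,0,0,0],[-135,0,0,0,0,0,0],[-144,0,0,0,0,0,0]]]'; python3 -c "
from h import *
st()"
```

```text
time: 3.75
position: [0.5801, 0.0655, 0.0181]
tool_rot: [-2.139, -2.301, -0.001]
ft_force: [-0.5, 6.0, 6.1]
grip_width: 0.132
grip_force: 25.0
t 3.75 p [580.1  65.5  18.1] psi 4.2 zax [ 0.001  0.001 -1.   ] F [-0.5  6.   6.1] w 11.5 gf 25.0 q [-0.53  0.39  0.44  1.84 -0.2   0.95  0.07]
```

Release, rise, back away in y to see the tray.

```bash
python3 -m jog '[[[-144,0,0,0,0,0,0],[0,0,0,0,0,0,40],[0,0,0,0,0,0,40],[0,0,0,0,0,0,40],[0,0,-40,0,0,0,40],[0,0,-80,0,0,0,80],[-40,40,-120,0,0,0,87],[-80,80,-120,0,0,0,87],[-120,80,-120,0,0,0,87],[-120,80,-120,0,0,0,87]]]' >/dev/null;  python3 - <<'E'
from h import *
st(); d=cam('top'); P,z,i,M=masks(d); comp(P,M['red'],'red'); comp(P,M['green'],'green')
Q=cad(P*1000); m=(Q[...,0]<-65)&(Q[...,0]>-245)&(abs(Q[...,1])<50)&(z>.035)&(z<.05); comp(P,m,'tray')
save(d,'a2.png',(130,190,330,290),3)
E
```

```text
t 4.75 p [668.9 -58.  137.8] psi 3.7 zax [ 0.    -0.008 -1.   ] F [-0.5 -1.1  0.2] w 71.8 gf 0.0 q [-0.35  0.45  0.52  1.52 -0.22  1.24  0.27]
red px [283. 235.] 86 z [11. 41. 46.] rect [580.7  81.7  27.2  15.5 -81.9] med [579.  82.  41.]
green px [214. 237.] 32 z [38. 42. 44.] rect [569.1 230.1  18.4   6.6 -88.7] med [570. 230.  42.]
tray px [250. 236.] 442 z [37. 43. 47.] rect [574.7 150.7 166.5  70.1 -85.9] med [576. 151.  43.]
```

View pics/a2.png

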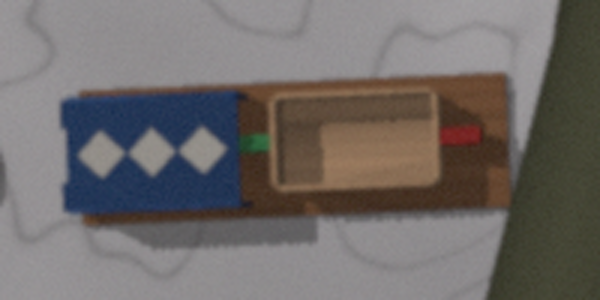

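Tray is out on the apron: body crop (270–440, 92–188), green tab still facing the mouth at (255,143).

```bash
cat >> h.py <<'E'
def tray(d):
    P=cloud(d); Q=cad(P*1000); z=P[...,2]; H=hsv(d)
    m=(Q[...,0]<-55)&(Q[...,0]>-300)&(abs(Q[...,1])<110)&(z>.038)&(z<.049)&(H[...,0]>5)&(H[...,0]<30)&(H[...,1]<160)
    q=P[m]; r=rect(q); print('tray rect',r,'caddy',np.round(cad(r[:2]),1),len(q)); return r
E
python3 - <<'E'
from h import *
d=cam('top');r=tray(d); print(ray(d,248.3,236.3,.044)); d2=cam('side'); tray(d2); st()
go(r[0],r[1],100,4.1)
E
```

```text
tray rect [574.2 157.4 121.2  70.  -86. ] caddy [-141.7   -3.6] 302
[0.57363202 0.15614232 0.044     ]
tray rect [574.9 148.7 166.1  70.4 -86.2] caddy [-150.4   -3.7] 288
t 4.9 p [667.4 -48.8 136.6] psi 4.1 zax [-0.002 -0.001 -1.   ] F [-0.2  0.5 -0.5] w 82.7 gf 0.0 q [-0.35  0.44  0.51  1.52 -0.22  1.24  0.26]
rows [212.4 -78.1  36.6] [-0.1  0.   0. ]
```

```bash
python3 -m jog '[[[50,-40,0,0,0,0,87],[100,-78,0,0,0,0,87],[150,-78,0,0,0,0,87],[212,-78,0,0,0,0,87],[212,-78,36,0,0,0,87],[212,-78,36,0,0,0,87],[212,-78,36,0,0,0,87]]]' >/dev/null; python3 - <<'E'
from h import *
st(); go(574.2,157,15,4.1)
E
```

```text
t 5.6 p [572.3 161.5 100.1] psi 4.6 zax [-0.003 -0.001 -1.   ] F [ 0.8 -0.8  0.3] w 86.8 gf 0.0 q [-0.68  0.31  0.43  1.75 -0.14  1.11 -0.13]
rows [-4.6  1.8 85.1] [-0.2  0.   0.5]
```

```bash
python3 -m jog '[[[-1,0,20,0,0,0,87],[-1,0,40,0,0,0,87],[-1,0,60,0,0,0,87],[-1,0,80,0,0,0,87],[-1,0,83,0,0,0,87],[-1,0,83,0,0,0,60],[-1,0,83,0,0,0,60],[-1,0,83,0,0,0,60],[-1,0,83,0,0,0,60]]]' 20; python3 - <<'E'
from h import *
st(); go(574.2,157,15,4.1)
E
```

```text
time: 6.5
position: [0.5759, 0.1582, 0.0201]
tool_rot: [2.136, 2.302, 0.003]
ft_force: [0.0, -0.9, 4.6]
grip_width: 0.803
grip_force: 20.0
t 6.5 p [575.9 158.2  20.1] psi 4.3 zax [ 0.002  0.001 -1.   ] F [ 0.  -0.9  4.6] w 69.9 gf 20.0 q [-0.65  0.41  0.41  1.81 -0.19  0.96 -0.09]
rows [-1.1 -1.8  5.1] [ 0.1 -0.   0.2]
```

```bash
python3 -m jog '[[[-12,0,0,0,0,0,60],[-25,0,0,0,0,0,60],[-25,0,-15,0,0,0,60],[-25,0,-30,0,0,8,60],[-25,0,-30,0,0,16,60],[-25,0,-30,0,0,24,60],[-25,0,-30,0,0,32,60],[-25,0,-30,0,0,40,60],[-25,0,-30,0,0,48,60],[-25,0,-30,0,0,56,60]]]' 25 >/dev/null; python3 -m jog '[[[0,0,0,0,0,8,60],[0,0,0,0,0,16,60],[0,0,0,0,0,24,60],[0,0,0,0,0,32,60],[0,0,0,0,0,34,60],[0,0,0,0,0,34,60],[0,0,0,0,0,34,60]]]'; python3 - <<'E'
from h import *
st()
d=cam('top'); save(d,'a3.png',(130,140,330,340),3)
E
```

```text
time: 8.2
position: [0.5766, 0.1329, 0.0487]
tool_rot: [3.139, 0.119, -0.001]
ft_force: [0.2, -0.2, -2.2]
grip_width: 0.8
grip_force: 25.0
t 8.2 p [576.6 132.9  48.7] psi -85.7 zax [-0. -0. -1.] F [ 0.2 -0.2 -2.2] w 69.6 gf 25.0 q [-0.86  0.41  0.72  1.81 -0.31  1.03 -1.52]
```

View pics/a3.png

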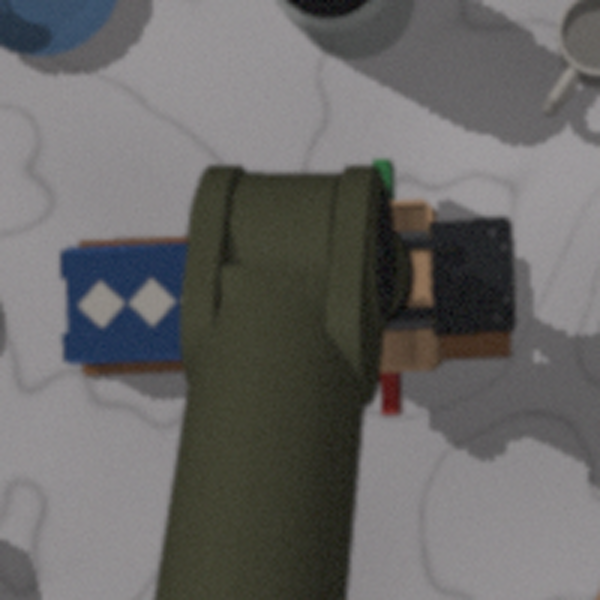

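The tray is lifted crosswise: green tab up at crop (385,175), red below at (390,393). Set down, regrip half a turn round.

```bash
python3 -m jog '[[[0,0,10,0,0,0,60],[0,0,20,0,0,0,60],[0,0,25,0,0,0,60],[0,0,28,0,0,0,60],[0,0,28,0,0,0,60],[0,0,28,0,0,0,87],[0,0,28,0,0,0,87],[0,0,28,0,0,0,87],[0,0,0,0,0,0,87],[0,0,-40,0,0,0,87]]]';python3 -m jog '[[[0,0,0,0,0,-8.5,87],[0,0,0,0,0,-17,87],[0,0,0,0,0,-25,87],[0,0,0,0,0,-34,87],[0,0,0,0,0,-42,87],[0,0,0,0,0,-51,87],[0,0,0,0,0,-59,87],[0,0,0,0,0,-68,87],[0,0,0,0,0,-76,87],[0,0,0,0,0,-85,87]]]' >/dev/null;python3 -m jog '[[[0,0,0,0,0,-8.5,87],[0,0,0,0,0,-17,87],[0,0,0,0,0,-25,87],[0,0,0,0,0,-34,87],[0,0,0,0,0,-42,87],[0,0,0,0,0,-51,87],[0,0,0,0,0,-59,87],[0,0,0,0,0,-68,87],[0,0,0,0,0,-76,87],[0,0,0,0,0,-85,87]]]' >/dev/null;python3 -m jog '[[[0,0,0,0,0,-8,87],[0,0,0,0,0,-10,87],[0,0,0,0,0,-10,87],[0,0,0,0,0,-10,87],[0,0,0,0,0,-10,87]]]' >/dev/null; python3 - <<'E'
from h import *
st()
d=cam('top'); save(d,'a4.png',(130,140,330,340),3); tray(d)
E
```

```text
time: 9.25
position: [0.575, 0.1328, 0.0873]
tool_rot: [3.137, 0.118, -0.007]
ft_force: [0.8, 0.6, -0.1]
grip_width: 0.997
grip_force: 0.0
t 11.75 p [576.9 133.2  88.7] psi 93.4 zax [ 0.  0. -1.] F [-0.1  0.8 -0.4] w 87.0 gf 0.0 q [-0.48  0.3   0.24  1.77 -0.08  1.08  1.42]
tray rect [577.4 114.6 121.7  40.3   7.2] caddy [-184.6   -3.7] 83
```

View pics/a4.png

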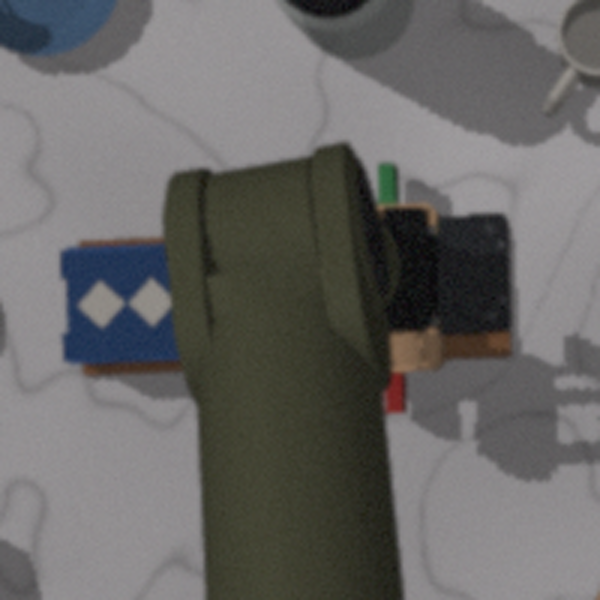

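```bash
python3 -m jog '[[[0,0,25,0,0,0,87],[0,0,50,0,0,0,87],[0,0,66,0,0,0,87],[0,0,69,0,0,0,87],[0,0,69,0,0,0,60],[0,0,69,0,0,0,60],[0,0,69,0,0,0,60],[0,0,69,0,0,0,60],[0,0,54,0,0,0,60],[0,0,39,0,0,0,60]]]' 25;python3 -m jog '[[[0,0,0,0,0,8,60],[0,0,0,0,0,16,60],[0,0,0,0,0,24,60],[0,0,0,0,0,32,60],[0,0,0,0,0,40,60],[0,0,0,0,0,48,60],[0,0,0,0,0,56,60],[0,0,0,0,0,64,60],[0,0,0,0,0,72,60],[0,0,0,0,0,80,60]]]'; python3 - <<'E'
from h import *
st(); go(*uncad(-155,-1.5),20,4.1)
d=dict(np.load('top0.npz')); P=cloud(d)*1000; 
for n in('top','side'):
    d=dict(np.load(n+'0.npz')); P=cloud(d)*1000; Q=cad(P)
    for lab,zl,zh,x0,x1,hw in(('sleeve',47,57,-55,55,60),('board',4,12,-240,-110,60)):
        m=(P[...,2]>zl)&(P[...,2]<zh)&(abs(Q[...,1])<hw); E=[]
        for a in range(x0,x1,10):
            q=Q[m&(Q[...,0]>a)&(Q[...,0]<a+10)][:,1]
            if len(q)>5: E.append((a+5,np.percentile(q,1),np.percentile(q,99)))
        E=np.array(E); c=(E[:,1]+E[:,2])/2; print(n,lab,np.polyfit(E[:,0],c,1)*[57.3,1],np.median(E[:,2]-E[:,1]))
        if lab=='sleeve':
            q=Q[m][:,0]; print('x',np.percentile(q,[.5,99.5]))
E
```

```text
time: 12.8
position: [0.5763, 0.133, 0.0503]
tool_rot: [0.095, -3.139, 0.0]
ft_force: [0.3, 0.1, -3.0]
grip_width: 0.802
grip_force: 25.0
time: 13.8
position: [0.5772, 0.1335, 0.051]
tool_rot: [1.952, 2.461, 0.002]
ft_force: [-0.5, 0.4, -1.7]
grip_width: 0.8
grip_force: 25.0
t 13.8 p [577.2 133.5  51. ] psi 13.2 zax [ 0.001  0.001 -1.   ] F [-0.5  0.4 -1.7] w 69.6 gf 25.0 q [-0.66  0.36  0.47  1.8  -0.19  1.02  0.11]
rows [11.1 -1.7 31. ] [ 0.1 -0.   9.1]
top sleeve [-0.09448344 -0.06199131] 81.11902316605315
x [-778.58386367  290.48337128]
top board [-0.10077843  0.15125057] 97.80981771549239
side sleeve [ 0.17975391 -0.08935214] 81.03319045090345
x [-798.07512459  836.84762273]
side board [-0.03385137  0.17885184] 97.30632732662136
```

```bash
python3 -m jog '[[[4,0,0,0,0,5,60],[8,0,0,0,0,9,60],[11,-2,0,0,0,9,60],[11,-2,12,0,0,9,60],[11,-2,24,0,0,9,60],[11,-2,30,0,0,9,60],[11,-2,31,0,0,9,60],[11,-2,31,0,0,9,87],[11,-2,31,0,0,9,87],[11,-2,31,0,0,9,87]]]' ;python3 -m jog '[[[0,0,-40,0,0,0,87],[0,0,-80,0,0,0,87],[0,0,-110,0,0,0,87],[-40,0,-130,0,0,0,87],[-80,0,-130,0,0,0,87],[-120,0,-130,0,0,0,87],[-160,0,-130,0,0,0,87],[-200,0,-130,0,0,0,87],[-250,0,-130,0,0,0,87],[-300,0,-130,0,0,0,87]]]' >/dev/null; python3 - <<'E'
from h import *
st(); 
for n in('top','side'):
    d=cam(n); tray(d); P,z,i,M=masks(d); comp(P,M['red'],n+'red'); comp(P,M['green'],n+'green');comp(P,M['black'],n+'black');comp(P,M['gold'],n+'gold')
E
```

```text
time: 14.8
position: [0.5723, 0.143, 0.0181]
tool_rot: [2.133, 2.306, -0.001]
ft_force: [0.2, -0.1, -0.1]
grip_width: 0.962
grip_force: 0.0
t 15.8 p [ 595.9 -157.   148.3] psi 4.6 zax [ 0.  0. -1.] F [ 1.7 -0.5  0. ] w 87.2 gf 0.0 q [-0.33  0.34  0.67  1.66 -0.22  1.22  0.47]
tray rect [570.1 143.9 122.   70.2 -85.2] caddy [-154.9    1.5] 308
topred px [219. 240.] 80 z [ 8. 41. 46.] rect [564.8 219.5  26.4  14.6 -86.5] med [564. 220.  41.]
topgreen px [290. 236.] 51 z [37. 42. 46.] rect [576.9  68.   24.4   9.  -88.5] med [577.  67.  42.]
topblack px [568. 147.] 467 z [57. 70. 83.] rect [ 775.8 -522.5  164.    75.6   33.9] med [ 776. -506.   70.]
topblack px [480. 267.] 281 z [60. 67. 71.] rect [ 523.2 -336.9   66.    17.4    4.9] med [ 522. -336.   67.]
topgold px [385. 218.] 34 z [22. 26. 31.] rect [ 624.1 -137.9   19.6    8.4   -2.8] med [ 624. -138.   26.]
topgold px [384. 230.] 65 z [23. 27. 32.] rect [ 597.1 -135.8   20.    16.5   10.1] med [ 596. -136.   27.]
tray rect [548.4 195.4  68.1  40.1  41.9] caddy [-102.    19.4] 85
sidered px [301. 166.] 32 z [34. 42. 45.] rect [563.6 218.5  26.8  11.8 -81.9] med [562. 221.  42.]
sideblack px [315. 358.] 520 z [57. 68. 71.] rect [ 522.  -339.9   67.3   17.1    4.8] med [ 521. -344.   68.]
sideblack px [487. 461.] 319 z [57. 71. 83.] rect [ 728.7 -535.8   54.5    3.1   88.9] med [ 729. -536.   71.]
sidegold px [339. 283.] 187 z [17. 27. 31.] rect [ 592.4 -156.3   49.3   21.7   80.7] med [ 593. -148.   27.]
sidegold px [353. 283.] 178 z [17. 27. 31.] rect [ 619.7 -160.1   48.    21.4   81.9] med [ 620. -153.   27.]
```

```bash
python3 - <<'E'
from h import *
st(); go(523,-338,120,94.8)
E
```

```text
t 15.9 p [ 594.  -166.5  148.9] psi 3.8 zax [ 0.    -0.007 -1.   ] F [ 0.5 -1.3  0.6] w 87.0 gf 0.0 q [-0.32  0.34  0.67  1.66 -0.22  1.22  0.46]
rows [-166.3  -82.1   30. ] [ -0.3   0.3 -91. ]
```

```bash
python3 -m jog '[[[-40,-20,0,0,0,-8,50],[-80,-40,0,0,0,-17,50],[-120,-60,0,0,0,-25,50],[-166,-82,0,0,0,-34,50],[-166,-82,30,0,0,-42,50],[-166,-82,30,0,0,-51,50],[-166,-82,30,0,0,-59,50],[-166,-82,30,0,0,-68,50],[-166,-82,30,0,0,-76,45],[-166,-82,30,0,0,-84,45]]]' >/dev/null; python3 -m jog '[[[0,0,0,0,0,-6,45],[0,0,0,0,0,-6,45],[0,0,0,0,0,-6,45]]]' >/dev/null; python3 - <<'E'
from h import *
st(); go(523,-338,44,94.8)
d=cam('side'); P,z,i,M=masks(d); comp(P,M['black'],'black'); save(d,'a5.png',(220,280,420,430),3)
E
```

```text
t 17.2 p [ 526.9 -327.6  118.3] psi 94.3 zax [-0.  0. -1.] F [0.3 0.5 0.4] w 45.4 gf 0.0 q [ 0.13  0.35  0.47  1.67 -0.17  1.16  2.29]
rows [  4.6 -10.1  74.3] [ 0.  -0.  -0.5]
black px [314. 359.] 459 z [56. 67. 70.] rect [ 522.  -339.8   67.2   17.6    5. ] med [ 519. -344.   67.]
black px [487. 461.] 326 z [57. 71. 84.] rect [ 728.3 -535.5   54.1    3.6   88.7] med [ 728. -536.   71.]
```

View pics/a5.png

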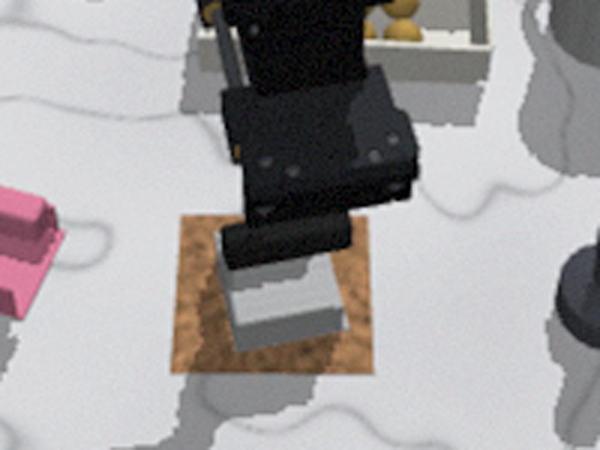

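Gripper is above the bar (crop (287,240)); bar overhangs at right, so the lip is toward +x. Descend and grip.

```bash
python3 -m jog '[[[4,-10,0,0,0,0,45],[4,-10,20,0,0,0,45],[4,-10,40,0,0,0,45],[4,-10,60,0,0,0,45],[4,-10,74,0,0,0,45],[4,-10,74,0,0,0,45],[4,-10,74,0,0,0,0],[4,-10,74,0,0,0,0],[4,-10,74,0,0,0,0],[4,-10,74,0,0,0,0]]]' 45; python3 - <<'E'
from h import *
st()
E
```

```text
time: 18.25
position: [0.5243, -0.3382, 0.0454]
tool_rot: [-0.123, 3.138, -0.001]
ft_force: [0.0, -0.7, 0.3]
grip_width: 0.237
grip_force: 0.0
t 18.25 p [ 524.3 -338.2   45.4] psi 94.5 zax [ 0.001 -0.001 -1.   ] F [ 0.  -0.7  0.3] w 20.6 gf 0.0 q [ 0.17  0.43  0.45  1.73 -0.21  1.03  2.34]
```

```bash
python3 -m jog '[[[0,0,0,0,0,0,0],[0,0,0,0,0,0,0],[0,0,0,0,0,0,0],[0,0,-30,0,0,0,0],[0,0,-60,0,0,0,0],[0,0,-75,0,0,0,0],[0,0,-75,0,0,0,0]]]' 45; cat >> h.py <<'E'
BO=np.array([584.5,-153.3]);BA=-10.8
def bn(P): return cad(P,BO,BA)
def unb(x,y): return uncad(x,y,BO,BA)
E
python3 - <<'E'
from h import *
st()
for n in('top','side'):
    d=dict(np.load(n+'0.npz')); P=cloud(d)*1000; Q=bn(P)
    m=(P[...,2]>29)&(P[...,2]<39)&(abs(Q[...,1])<50)&(abs(Q[...,0])<110)&(hsv(d)[...,1]<70); E=[]
    for a in range(-80,80,10):
        q=Q[m&(Q[...,0]>a)&(Q[...,0]<a+10)][:,1]
        if len(q)>3: E.append((a+5,np.min(q),np.max(q)))
    E=np.array(E); c=(E[:,1]+E[:,2])/2; print(n,np.polyfit(E[:,0],c,1)*[57.3,1],np.median(E[:,2]-E[:,1]),'x',np.percentile(Q[m][:,0],[0,1,99,100]))
    d=cam(n); P=cloud(d)*1000; s=np.array(ctrl.get_state()['position'])*1000; r=rot(94.5).inv()
    T=r.apply((P-s).reshape(-1,3)).reshape(P.shape) # tool frame
    H=hsv(d); m=(abs(T[...,0])<60)&(abs(T[...,1])<45)&(T[...,2]>10)&(T[...,2]<60)
    t=T[m]; print('pan tool frame x',np.percentile(t[:,0],[1,50,99]),'y',np.percentile(t[:,1],[1,50,99]),'z',np.percentile(t[:,2],[1,50,99]),len(t))
E
```

```text
time: 18.95
position: [0.525, -0.3387, 0.1216]
tool_rot: [-0.123, 3.135, -0.003]
ft_force: [0.3, 0.8, -1.0]
grip_width: 0.206
grip_force: 45.0
t 18.95 p [ 525.  -338.7  121.6] psi 94.5 zax [ 0.004 -0.002 -1.   ] F [ 0.3  0.8 -1. ] w 17.9 gf 45.0 q [ 0.15  0.35  0.47  1.66 -0.17  1.17  2.31]
top [-4.49042232e-02  1.60968711e-05] 73.89281678544 x [-90.13338904 -89.85722573  95.43765882  95.87014926]
pan tool frame x [-15.89590286   4.89467569  24.14840011] y [10.80212415 18.09452633 28.91664076] z [15.21141439 40.44121914 48.03255992] 148
side [-0.20220759  0.1812114 ] 75.94366198287463 x [-90.46618754 -89.98689714  94.6250495   95.4261751 ]
pan tool frame x [-27.59745999  18.00076979  35.35556099] y [-31.12319846 -29.24233618  25.11298593] z [11.97201491 30.83102825 43.71375552] 522
```

```bash
python3 - <<'E'
from h import *
st(); go(*unb(-45.5,0),110,79.2)
E
```

```text
t 19.05 p [ 523.3 -337.4  118.5] psi 94.5 zax [-0.001  0.001 -1.   ] F [-0.  -0.4 -2.5] w 17.6 gf 45.0 q [ 0.15  0.35  0.47  1.67 -0.17  1.17  2.31]
rows [-31.5 190.7   8.6] [ 0.  -0.1 15.3]
```

```bash
python3 -m jog '[[[0,30,0,0,0,3,0],[-5,70,0,0,0,6,0],[-15,110,0,0,0,10,0],[-25,150,0,0,0,13,0],[-31,185,8,0,0,15.3,0],[-31,191,8,0,0,15.3,0],[-31,191,8,0,0,15.3,0],[-31,191,8,0,0,15.3,0],[-31,191,8,0,0,15.3,0]]]' >/dev/null; python3 - <<'E'
from h import *
st();  go(*unb(-45.5,0),49,79.2)
r=R.from_rotvec(ctrl.get_state()['tool_rot'])
for n in('top','side'):
    d=cam(n);P=cloud(d)*1000;s=np.array(ctrl.get_state()['position'])*1000
    T=r.inv().apply((P-s).reshape(-1,3)).reshape(P.shape); Q=bn(P)
    m=(abs(T[...,0])<45)&(abs(T[...,1])<40)&(T[...,2]>12)&(T[...,2]<47); q=Q[m]; print(n,len(q),'bin x',np.percentile(q[:,0],[1,99]),'y',np.percentile(q[:,1],[1,99]))
    if n=='side': save(d,'a6.png',(240,180,440,330),3)
E
```

```text
t 19.95 p [ 539.2 -147.2  111.3] psi 79.0 zax [-0.    -0.001 -1.   ] F [ 0.2 -0.1 -1.5] w 17.7 gf 45.0 q [-0.16  0.22  0.42  1.83 -0.1   1.11  1.68]
rows [-0.1  2.6 62.3] [-0.1 -0.  -0.2]Traceback (most recent call last):
  File "<stdin>", line 7, in <module>
    return _quantile_unchecked(
        a, q, axis, out, overwrite_input, method, keepdims, weights)
    return _ureduce(a,
                    func=_quantile_ureduce_func,
    ...<5 lines>...
                    overwrite_input=overwrite_input,
                    method=method)
    r = func(a, **kwargs)
    result = _quantile(arr,
                       quantiles=q,
    ...<2 lines>...
                       out=out,
                       weights=wgt)
    slices_having_nans = np.isnan(arr[-1, ...])
                                  ~~~^^^^^^^^^
IndexError: index -1 is out of bounds for axis 0 with size 0
```

```bash
cat > pan.py <<'E'
from h import *
st(); r=R.from_rotvec(ctrl.get_state()['tool_rot'])
d=cam('side');P=cloud(d)*1000;s=np.array(ctrl.get_state()['position'])*1000
T=r.inv().apply((P-s).reshape(-1,3)).reshape(P.shape); Q=bn(P)
m=(abs(T[...,0])<45)&(abs(T[...,1])<40)&(T[...,2]>12)&(T[...,2]<50); q=Q[m]; t=T[m]
print(len(q),'bin x',np.percentile(q[:,0],[1,99]),'y',np.percentile(q[:,1],[1,50,99]),'tool x',np.percentile(t[:,0],[1,99]),'y',np.percentile(t[:,1],[1,50,99]),'z',np.percentile(t[:,2],[1,99]))
go(*unb(-45.5,0),49,79.2); save(d,'a6.png',(240,180,440,330),3)
E
python3 pan.py
```

```text
t 20.0 p [ 539.4 -147.1  111.5] psi 79.0 zax [-0.    -0.001 -1.   ] F [-0.6 -0.6 -1. ] w 18.1 gf 45.0 q [-0.16  0.22  0.42  1.83 -0.1   1.11  1.68]
784 bin x [-80.95855026 -18.02442793] y [-33.96669703  -8.35172324  23.2328838 ] tool x [-27.45914441  35.47191225] y [-31.90567242  -6.14183331  25.31215357] z [14.88222179 45.18187384]
rows [ 0.1  2.1 62.5] [-0.   0.  -0.2]
```

View pics/a6.png

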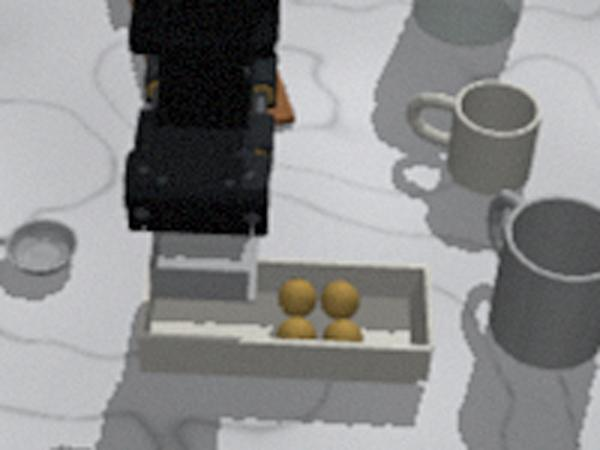

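Scoop hangs level over the near end of the bin (crop (205,265)), with four balls ahead at (318,315). Lowering.

```bash
python3 -m jog '[[[0,3,0,0,0,0,0],[0,3,15,0,0,0,0],[0,3,30,0,0,0,0],[0,3,40,0,0,0,0],[0,3,50,0,0,0,0],[0,3,56,0,0,0,0],[0,3,56,0,0,0,0]]]'  >/dev/null; python3 pan.py
```

```text
t 20.75 p [ 539.5 -141.9   54.3] psi 79.2 zax [-0.002  0.    -1.   ] F [ 0.5 -0.5 -1.8] w 17.4 gf 45.0 q [-0.15  0.29  0.41  1.88 -0.13  1.    1.7 ]
1085 bin x [-89.22017352  -1.37828781] y [-37.26177171 -26.94072584  35.29242704] tool x [-44.38593209  43.45986105] y [-39.93307184 -29.61532656  32.6361563 ] z [16.73845469 49.78739061]
rows [-0.2 -2.7  6.1] [-0. -0. -0.]
```

```bash
python3 -m jog '[[[0,-1.5,0,0,0,0,0],[0,-1.5,2,0,0,0,0],[0,-1.5,4,0,0,0,0],[0,-1.5,5,0,0,0,0],[0,-1.5,5,0,0,0,0],[0,-1.5,5,0,0,0,0]]]'; python3 -c "
from h import *
st()"
```

```text
time: 21.4
position: [0.5401, -0.1435, 0.0506]
tool_rot: [0.296, 3.128, 0.0]
ft_force: [0.1, 0.2, -1.1]
grip_width: 0.205
grip_force: 45.0
t 21.4 p [ 540.1 -143.5   50.6] psi 79.2 zax [ 0.  0. -1.] F [ 0.1  0.2 -1.1] w 17.8 gf 45.0 q [-0.14  0.29  0.41  1.88 -0.14  0.99  1.71]
```

Not quite on the floor; a little more, then plough forward.

```bash
python3 -m jog '[[[0,0,1,0,0,0,0],[0,0,2,0,0,0,0],[0,0,2.5,0,0,0,0],[0,0,2.5,0,0,0,0]]]'; python3 -m jog '[[[-8,0,0,0,0,0,0],[-16,0,0,0,0,0,0],[-24,0,0,0,0,0,0],[-32,0,0,0,0,0,0],[-38,0,0,0,0,0,0],[-42,0,0,0,0,0,0],[-45,0,0,0,0,0,0],[-45,0,0,0,0,0,0]]]';  python3 - <<'E'
from h import *
st(); print(bn(np.array(ctrl.get_state()['position'])*1000)); d=cam('side'); save(d,'a7.png',(250,230,430,350),4)
E
```

```text
time: 21.8
position: [0.5402, -0.1436, 0.0493]
tool_rot: [0.296, 3.127, 0.001]
ft_force: [-3.3, 0.2, 6.6]
grip_width: 0.205
grip_force: 45.0
time: 22.6
position: [0.5834, -0.1524, 0.0494]
tool_rot: [-0.296, -3.125, -0.001]
ft_force: [-6.1, 1.3, 10.6]
grip_width: 0.205
grip_force: 45.0
t 22.6 p [ 583.4 -152.4   49.4] psi 79.2 zax [-0.002  0.001 -1.   ] F [-6.1  1.3 10.6] w 17.8 gf 45.0 q [-0.12  0.38  0.4   1.77 -0.17  1.03  1.73]
[-1.27134021  0.71623054]
```

View pics/a7.png

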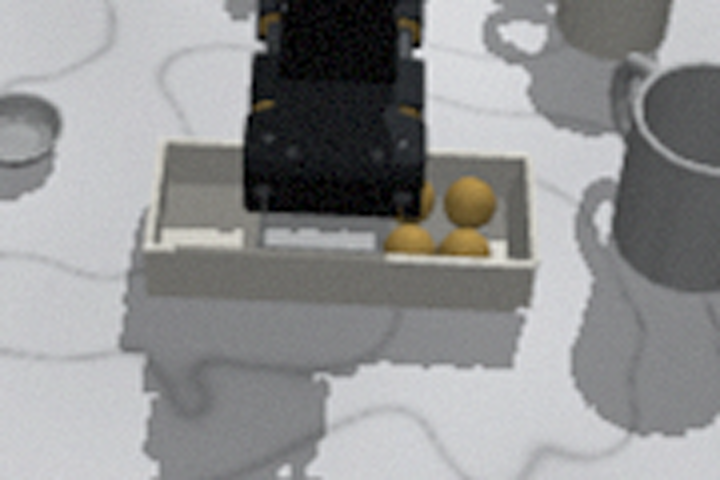

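Scoop is pushing the balls (crop (440,225)) toward the leaning end wall. Continue to the wall.

```bash
python3 -m jog '[[[-7,0,0,0,0,0,0],[-14,0,0,0,0,0,0],[-21,0,0,0,0,0,0],[-28,0,0,0,0,0,0],[-34,0,0,0,0,0,0],[-40,0,0,0,0,0,0],[-45,0,0,0,0,0,0],[-49,0,0,0,0,0,0],[-52,0,0,0,0,0,0],[-52,0,0,0,0,0,0]]]';  python3 - <<'E'
from h import *
st(); print(bn(np.array(ctrl.get_state()['position'])*1000)); d=cam('side'); save(d,'a8.png',(250,230,430,350),4)
E
```

```text
time: 23.65
position: [0.6347, -0.1622, 0.0494]
tool_rot: [-0.296, -3.126, -0.0]
ft_force: [-5.4, 0.3, 7.9]
grip_width: 0.202
grip_force: 45.0
t 23.65 p [ 634.7 -162.2   49.4] psi 79.2 zax [-0.002  0.    -1.   ] F [-5.4  0.3  7.9] w 17.6 gf 45.0 q [-0.09  0.48  0.39  1.63 -0.2   1.07  1.74]
[50.97490722  0.69327436]
```

View pics/a8.png

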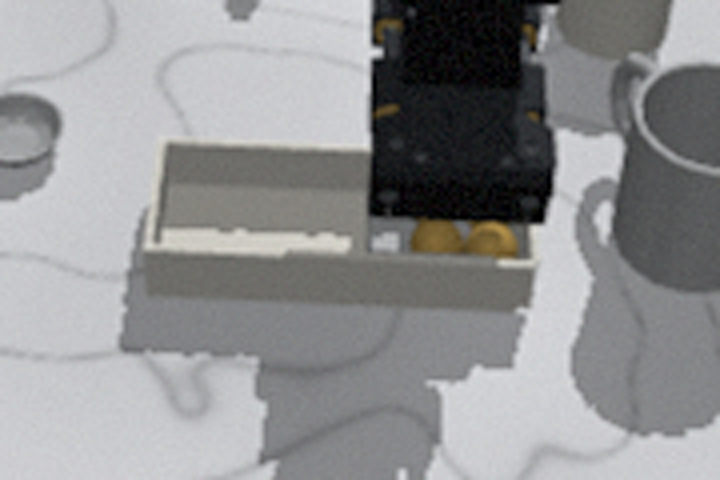

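Both near balls are in the pan (crop (437,237),(492,240)), almost at the end wall. Last few mm, then tilt the lip up and lift.

```bash
python3 -m jog '[[[-2,0,0,0,0,0,0],[-4,0,0,0,0,0,0],[-5,0,0,0,0,0,0],[-5,0,0,0,0,0,0],[-4,0,-1.5,0,-2,0,0],[-2,0,-3,0,-4,0,0],[1,0,-5,0,-8,0,0],[4,0,-7,0,-12,0,0],[4,0,-8,0,-12,0,0],[4,0,-8,0,-12,0,0]]]';  python3 - <<'E'
from h import *
st(); print(bn(np.array(ctrl.get_state()['position'])*1000)); d=cam('side'); save(d,'a9.png',(250,230,430,350),4)
P,z,i,M=masks(d);comp(P,M['gold'],'gold')
E
```

```text
time: 24.7
position: [0.6314, -0.1608, 0.0564]
tool_rot: [0.276, 2.921, -0.028]
ft_force: [0.6, 0.3, -2.3]
grip_width: 0.202
grip_force: 45.0
t 24.7 p [ 631.4 -160.8   56.4] psi 79.2 zax [ 0.203 -0.038 -0.978] F [ 0.6  0.3 -2.3] w 17.6 gf 45.0 q [-0.13  0.33  0.4   1.84 -0.19  0.79  1.74]
[47.46880857  1.46163214]
gold px [357. 286.] 186 z [26. 35. 41.] rect [ 626.7 -166.4   46.8   38.1   -9.3] med [ 626. -176.   35.]
```

View pics/a9.png

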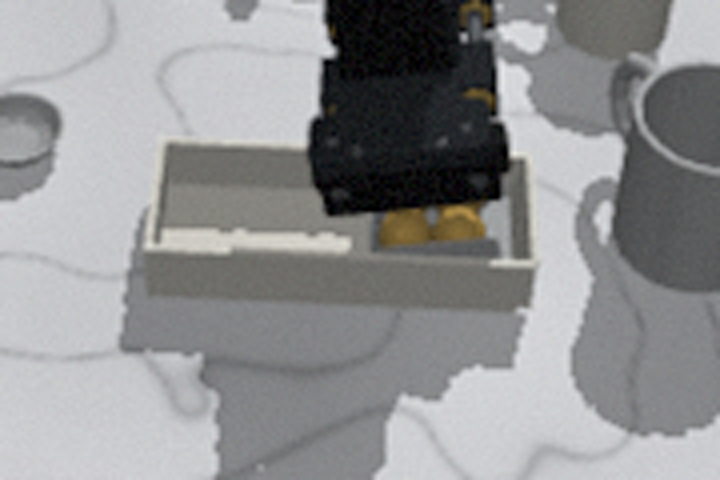

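All four appear in the tilted pan (two visible at crop (405,225),(460,222)). Lift straight up and check the bin.

```bash
python3 -m jog '[[[-2,0,-10,0,0,0,0],[-4,0,-20,0,0,0,0],[-8,0,-35,0,0,0,0],[-11,0,-50,0,0,0,0],[-14,0,-65,0,0,0,0],[-17,0,-80,0,0,0,0],[-19,0,-90,0,0,0,0],[-19,0,-90,0,0,0,0]]]' >/dev/null;  python3 - <<'E'
from h import *
st(); d=cam('side'); save(d,'a10.png',(250,180,430,315),4)
P,z,i,M=masks(d);comp(P,M['gold'],'gold'); d2=cam('top'); P,z,i,M=masks(d2);comp(P,M['gold'],'goldtop'); tray(d2)
x,y=uncad(-155,40); go(x,y,140,94.1,-12)
lip=rot(94.1,35).apply([-28.5,0,43.4]); print('lip off',lip)
E
```

```text
t 25.55 p [ 632.6 -161.3  150.7] psi 79.2 zax [ 0.208 -0.039 -0.977] F [ 0.5 -0.4 -1.7] w 18.2 gf 45.0 q [-0.16  0.22  0.42  1.76 -0.13  0.97  1.69]
tray rect [570.  144.1 122.   70.1 -85.3] caddy [-154.7    1.6] 299
rows [152.6 277.9 -24.2] [ -3.1  -0.  -14.6]
lip off [ -1.54342398  -0.11063401 -51.89812716]
```

View pics/a10.png

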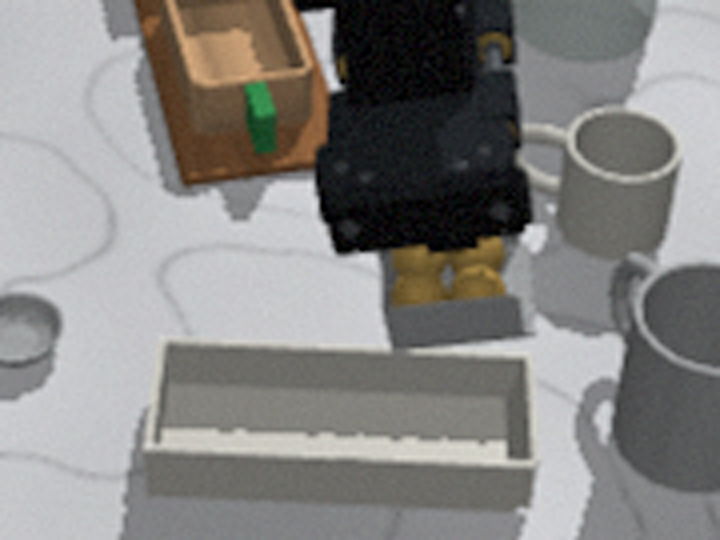

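All four balls are in the pan (crop (450,270)) and the bin is empty. Carry to the tray.

```bash
python3 -c "
from h import *
go(545,144.5,150,94.1,-12)"; 
```

```text
rows [138.3 283.8 -31.4] [ -3.1  -0.  -14.6]
```

```bash
python3 -m jog '[[[5,11,-1,-0.1,0,-0.6,0],[14,28,-3,-0.3,0,-1.5,0],[28,57,-6,-0.6,0,-2.9,0],[44,91,-10,-1,0,-4.7,0],[62,128,-14,-1.4,0,-6.6,0],[80,165,-18,-1.8,0,-8.5,0],[97,199,-22,-2.2,0,-10.2,0],[113,233,-26,-2.5,0,-12,0],[127,261,-29,-2.9,0,-13.4,0],[138,284,-31,-3.1,0,-14.6,0]]]' >/dev/null; python3 - <<'E'
from h import *
st(); go(550,144.5,115,94.1,0); go(553,144.5,105,94.1,15); go(553.5,144.5,99,94.1,35)
E
```

```text
t 26.65 p [543.2 148.4 149.2] psi 94.4 zax [ 0.206  0.016 -0.978] F [ 0.5 -0.2 -2. ] w 17.7 gf 45.0 q [-0.52  0.03  0.17  1.95  0.06  0.95  1.27]
rows [ 0.7 -4.4 34.8] [ 0.1 11.9  0.3]
rows [-0.2 -4.6 45.2] [ 0.  26.9  0.3]
rows [ 0.6 -4.7 51.2] [-0.  46.9  0.3]
```

```bash
python3 -m jog '[[[1,-4,10,0,0,0,0],[1,-4,20,0,3,0,0],[1,-4,30,0,7,0,0],[1,-4,36,0,12,0,0],[1,-4,40,0,16,0,0],[1,-4,42,0,19,0,0],[1,-4,44,0,22,0,0],[1,-4,46,0,26,0,0],[1,-4,48,0,30,0,0],[1,-4,50,0,34,0,0]]]' >/dev/null; python3 - <<'E'
from h import *
st(); go(553.5,144.5,99,94.1,35);go(553.5,144.5,99,94.1,42)
E
```

```text
t 27.65 p [554.9 141.8 100.2] psi 94.2 zax [-0.376 -0.027 -0.926] F [ 0.1 -0.7 -1.1] w 17.8 gf 45.0 q [-0.39  0.55  0.2   1.46 -0.15  1.54  1.47]
rows [0.7 2.8 1.6] [-0.  12.9  0.1]
rows [0.7 2.8 1.6] [-0.  19.9  0.1]
```

```bash
python3 -m jog '[[[1,2,1,0,4,0,0],[1,2,1,0,8,0,0],[1,2,1,0,12,0,0],[1,2,1,0,16,0,0],[1,2,1,0,18,0,0],[1,2,1,0,18,0,0],[1,2,1,0,18,0,0],[1,2,1,0,18,0,0],[1,2,1,0,18,0,0],[1,2,1,0,18,0,0]]]' >/dev/null; cat > gold.py <<'E'
from h import *
st()
for n in('top','side'):
    d=cam(n);H=hsv(d);h,s,v=[H[...,i].astype(int) for i in range(3)];P=cloud(d);z=P[...,2]
    m=(h>15)&(h<28)&(s>140)&(v>50)&(P[...,0]>.3)&(P[...,0]<.9)&(abs(P[...,1])<.45)&(z>.01)&(z<.2); comp(P,m,n)
E
python3 gold.py
```

```text
t 28.65 p [554.  143.2 100.8] psi 94.1 zax [-0.64  -0.046 -0.767] F [-0.2 -0.1 -1.9] w 17.8 gf 45.0 q [-0.34  0.79  0.18  1.18 -0.2   1.87  1.49]
side px [313. 185.] 168 z [25. 33. 39.] rect [583.6 151.   86.1  26.6  87.4] med [583. 155.  33.]
```

```bash
python3 - <<'E'
from h import *
go(550,143.5,150,94.1,0); go(550,143.5,160,94.1,40)
E
```

```text
rows [ 34.8   0.6 -35.4] [  0.  -39.9   0. ]
rows [ 41.2   0.6 -43.1] [0.  0.1 0. ]
```

```bash
python3 -m jog '[[[20,0,-22,0,0,0,0],[41,0,-43,0,0,0,0],[41,0,-43,0,-8,0,0],[41,0,-43,0,-16,0,0],[41,0,-43,0,-24,0,0],[41,0,-43,0,-32,0,0],[41,0,-43,0,-40,0,0],[41,0,-43,0,-40,0,0]]]' >/dev/null; python3 gold.py; python3 - <<'E'
from h import *
go(*uncad(-155,0)+np.array([-25,-190]),150,94.1); go(524,-338.2,120,94.5)
E
```

```text
t 29.55 p [544.5 142.4 159.1] psi 94.2 zax [-0.003  0.001 -1.   ] F [-0.6 -0.  -1.1] w 17.6 gf 45.0 q [-0.48  0.18  0.2   1.76 -0.04  1.21  1.37]
side px [313. 186.] 186 z [25. 33. 38.] rect [583.5 149.7  82.   26.6  87.4] med [582. 153.  33.]
side px [300. 189.] 53 z [25. 33. 38.] rect [551.2 140.8  16.5  16.4  -6.6] med [551. 138.  33.]
rows [  16.4 -188.3   10.1] [ 0. -0.  0.]
rows [  60.  -478.1   39.9] [ 0.  -0.  -0.4]
```

Four balls in the tray, single layer. Return the scoop to its pad.

```bash
python3 -m jog '[[[5,-40,0,0,0,0,0],[10,-85,0,0,0,0,0],[17,-130,0,0,0,0,0],[23,-180,0,0,0,0,0],[29,-230,0,0,0,0,0],[35,-280,0,0,0,0,0],[41,-330,0,0,0,0,0],[48,-380,0,0,0,0,0],[54,-430,0,0,0,0,0],[60,-478,10,0,0,0,0]]]' >/dev/null; python3 -m jog '[[[0,0,0,0,0,0,0],[0,0,20,0,0,0,0],[0,0,40,0,0,0,0],[0,0,60,0,0,0,0],[0,0,60,0,0,0,0]]]' >/dev/null; python3 - <<'E'
from h import *
st(); go(523,-337.5,46,94.6)
r=R.from_rotvec(ctrl.get_state()['tool_rot']);d=cam('side');P=cloud(d)*1000;s=np.array(ctrl.get_state()['position'])*1000
T=r.inv().apply((P-s).reshape(-1,3)).reshape(P.shape)
m=(abs(T[...,0])<45)&(abs(T[...,1])<40)&(T[...,2]>12)&(T[...,2]<55)&(P[...,2]>6);q=P[m];t=T[m]
print(len(q),'x',np.percentile(q[:,0],[1,99]),'y',np.percentile(q[:,1],[1,99]),'zt',np.percentile(t[:,2],[1,99]),'tool x',np.percentile(t[:,0],[1,99]))
P=P/1000;comp(P,(abs(P[...,2])<.004)&(hsv(d)[...,1]>90)&(P[...,1]<-.25)&(P[...,0]>.4)&(P[...,0]<.65)&(P[...,1]>-.42),'pad')
E
```

```text
t 31.15 p [ 523.8 -336.1   86.3] psi 94.1 zax [-0.007  0.002 -1.   ] F [-1.1 -0.3 -2.1] w 17.7 gf 45.0 q [ 0.12  0.4   0.51  1.69 -0.21  1.12  2.33]
rows [ 0.6 -1.4 40.3] [ 0.1 -0.4 -0.5]
417 x [485.92756288 552.15397963] y [-368.2442082 -313.7597602] zt [14.82469338 46.80383795] tool x [-26.344115    36.93659431]
pad px [307. 386.] 1975 z [-1.  1.  3.] rect [ 515.  -335.5  107.8   99.4   -7.9] med [ 503. -357.    1.]
```

```bash
python3 -m jog '[[[4,0,10,0,0,0,0],[4,0,20,0,0,0,0],[4,0,30,0,0,0,0],[4,0,36,0,0,0,0],[4,0,39,0,0,0,0],[4,0,40,0,0,0,0],[4,0,40,0,0,0,0]]]'
```

```text
time: 31.9
position: [0.5208, -0.337, 0.0498]
tool_rot: [-0.113, 3.139, -0.0]
ft_force: [-0.5, -0.1, -0.7]
grip_width: 0.201
grip_force: 45.0
```

```bash
python3 -m jog '[[[0,0,2,0,0,0,0],[0,0,4,0,0,0,0],[0,0,5,0,0,0,0],[0,0,5,0,0,0,0]]]'
```

```text
time: 32.3
position: [0.5208, -0.337, 0.0453]
tool_rot: [-0.113, 3.139, 0.0]
ft_force: [-0.8, 1.1, 3.5]
grip_width: 0.204
grip_force: 45.0
```

In contact. Release, rise, back away and look.

```bash
python3 -m jog '[[[0,0,0,0,0,0,25],[0,0,0,0,0,0,45],[0,0,0,0,0,0,45],[0,0,-30,0,0,0,45],[0,0,-60,0,0,0,45],[0,0,-90,0,0,0,45],[0,50,-100,0,0,0,45],[0,100,-100,0,0,0,45],[0,150,-100,0,0,0,45],[0,200,-100,0,0,0,45]]]' >/dev/null; python3 gold.py; python3 - <<'E'
from h import *
for n in('top','side'):
    d=cam(n);P,z,i,M=masks(d);comp(P,M['black'],n); comp(P,M['green'],n+'green'); tray(d)
    np.savez(n+'1.npz',**d)
E
```

```text
t 33.3 p [ 506.1 -136.7  144.9] psi 94.1 zax [ 0.001  0.    -1.   ] F [ 0.7  0.5 -0.8] w 45.2 gf 0.0 q [-0.19  0.11  0.43  1.88 -0.05  1.17  1.9 ]
side px [313. 186.] 157 z [24. 34. 39.] rect [584.7 151.7  83.   24.5  87.6] med [583. 153.  34.]
top px [568. 147.] 462 z [56. 70. 83.] rect [ 776.1 -522.6  164.4   75.8   33.3] med [ 773. -506.   70.]
top px [479. 268.] 260 z [60. 67. 71.] rect [ 519.  -335.2   65.5   15.7    4. ] med [ 520. -334.   67.]
topgreen px [290. 236.] 55 z [38. 42. 45.] rect [576.9  67.9  24.    8.9 -88.5] med [577.  67.  42.]
tray rect [570.1 143.8 121.7  70.3 -85.3] caddy [-155.     1.5] 351
side px [313. 358.] 528 z [57. 68. 70.] rect [ 518.6 -338.8   67.7   17.4    3.7] med [ 518. -343.   68.]
side px [487. 461.] 327 z [57. 72. 84.] rect [ 728.3 -535.8   54.9    3.3   88.4] med [ 728. -535.   72.]
sidegreen px [380. 105.] 36 z [ 3. 15. 20.] rect [841.4 549.5  40.7  14.1   8.3] med [838. 550.  15.]
tray rect [598.1 140.2 121.   38.2  80.1] caddy [-160.6  -26.2] 129
```

```bash
python3 - <<'E'
from h import *
go(578.5,66.5,110,4.1)
E
python3 -m jog '[[[0,20,0,0,0,8,45],[0,40,0,0,0,17,45],[-10,60,0,0,0,25,45],[-20,80,0,0,0,34,45],[-30,100,0,0,0,42,40],[-40,120,0,0,0,51,40],[-50,140,0,0,0,59,40],[-60,160,0,0,0,68,40],[-70,180,20,0,0,76,40],[-80,195,30,0,0,84,40]]]' >/dev/null;  python3 - <<'E'
from h import *
st(); go(579,66.5,100,4.1)
E
```

```text
rows [-86.9 197.7  34.9] [ 0.   0.  90.2]
t 34.5 p [572.8  60.8 113.5] psi 9.6 zax [-0.001 -0.001 -1.   ] F [-1.  -0.3  0.6] w 39.9 gf 0.0 q [-0.48  0.25  0.37  1.79 -0.1   1.13  0.1 ]
rows [ 4.6  7.1 13.5] [-0.   0.   5.5]
```

```bash
python3 -m jog '[[[4,7,10,0,0,6,40],[4,7,13,0,0,6,40],[4,7,13,0,0,6,40],[4,7,13,0,0,6,40]]]' >/dev/null;  python3 - <<'E'
from h import *
st(); go(578.9,67,16,4.1); d=cam('top');P,z,i,M=masks(d); comp(P,M['green'],'green'); tray(d)
E
```

```text
t 34.9 p [578.7  65.1 102.1] psi 4.1 zax [ 0.    -0.001 -1.   ] F [0.3 0.6 0.2] w 39.9 gf 0.0 q [-0.49  0.28  0.38  1.78 -0.11  1.11  0.  ]
rows [ 1.9  0.3 86.1] [ 0.  0. -0.]
tray rect [565.7 197.3  66.9  14.8   2.4] caddy [-101.3    2. ] 80
```

```bash
python3 -m jog '[[[1,0,25,0,0,0,40],[1,0,50,0,0,0,40],[1,0,70,0,0,0,40],[1,0,84,0,0,0,40],[1,0,85,0,0,0,40],[1,0,85,0,0,0,0],[1,0,85,0,0,0,0],[1,0,85,0,0,0,0],[1,0,85,0,0,0,0],[1,0,85,0,0,0,0]]]' 25;  python3 - <<'E'
from h import *
st(); print(cad(np.array(ctrl.get_state()['position'])*1000-[2,0,0])); go(*(uncad(-77,0)+[2,0]),20,4.1)
E
```

```text
time: 35.95
position: [0.5784, 0.068, 0.0173]
tool_rot: [2.14, 2.3, 0.001]
ft_force: [-1.3, -1.0, 2.5]
grip_width: 0.135
grip_force: 24.9
t 35.95 p [578.4  68.   17.3] psi 4.1 zax [ 0.  0. -1.] F [-1.3 -1.   2.5] w 11.8 gf 24.9 q [-0.47  0.38  0.36  1.85 -0.16  0.95  0.04]
[-231.00556024    0.57620389]
rows [154.    0.6  -2.6] [ 0. -0.  0.]
```

```bash
python3 -m jog '[[[5,0,0,0,0,0,0],[12,0.5,0,0,0,0,0],[20,0.5,0,0,0,0,0],[28,0.5,0,0,0,0,0],[36,0.5,0,0,0,0,0],[44,0.5,0,0,0,0,0],[52,0.5,0,0,0,0,0],[60,0.5,0,0,0,0,0],[68,0.5,0,0,0,0,0]]]';  python3 - <<'E'
from h import *
st(); print(cad(np.array(ctrl.get_state()['position'])*1000-[2,0,0]))
E
```

```text
time: 36.85
position: [0.5748, 0.1352, 0.0173]
tool_rot: [2.14, 2.298, 0.0]
ft_force: [0.9, -5.8, 5.1]
grip_width: 0.134
grip_force: 24.9
t 36.85 p [574.8 135.2  17.3] psi 4.1 zax [ 0.002 -0.001 -1.   ] F [ 0.9 -5.8  5.1] w 11.7 gf 24.9 q [-0.56  0.39  0.34  1.83 -0.15  0.95 -0.09]
[-163.71097106   -0.58588107]
```

```bash
python3 -m jog '[[[9,0,0,0,0,0,0],[18,0,0,0,0,0,0],[27,0,0,0,0,0,0],[36,0,0,0,0,0,0],[45,0,0,0,0,0,0],[54,0,0,0,0,0,0],[63,0,0,0,0,0,0],[72,0,0,0,0,0,0],[78,0,0,0,0,0,0],[82,0,0,0,0,0,0]]]';  python3 - <<'E'
from h import *
st(); print(cad(np.array(ctrl.get_state()['position'])*1000-[2,0,0]))
E
```

```text
time: 37.85
position: [0.5687, 0.2172, 0.0173]
tool_rot: [2.139, 2.298, -0.0]
ft_force: [0.2, -6.3, 7.3]
grip_width: 0.133
grip_force: 24.9
t 37.85 p [568.7 217.2  17.3] psi 4.1 zax [ 0.001 -0.001 -1.   ] F [ 0.2 -6.3  7.3] w 11.6 gf 24.9 q [-0.66  0.42  0.31  1.78 -0.15  0.97 -0.22]
[-81.53058409  -0.40139761]
```

Push gently against the stops.

```bash
python3 -m jog '[[[2,0,0,0,0,0,0],[4,0,0,0,0,0,0],[5,0,0,0,0,0,0],[6,0,0,0,0,0,0],[7,0,0,0,0,0,0],[7,0,0,0,0,0,0]]]';  python3 - <<'E'
from h import *
st(); print(cad(np.array(ctrl.get_state()['position'])*1000-[2,0,0]))
E
```

```text
time: 38.45
position: [0.5683, 0.2236, 0.0173]
tool_rot: [2.14, 2.298, -0.0]
ft_force: [0.3, -5.5, 6.1]
grip_width: 0.131
grip_force: 24.9
t 38.45 p [568.3 223.6  17.3] psi 4.1 zax [ 0.001 -0.001 -1.   ] F [ 0.3 -5.5  6.1] w 11.4 gf 24.9 q [-0.67  0.42  0.3   1.77 -0.15  0.97 -0.24]
[-75.11089502  -0.4144828 ]
```

```bash
python3 -m jog '[[[1,0,0,0,0,0,0],[2,0,0,0,0,0,0],[3,0,0,0,0,0,0],[3,0,0,0,0,0,0]]]'; python3 -c "
from h import *
print(cad(np.array(ctrl.get_state()['position'])*1000-[2,0,0]))"
```

```text
time: 38.85
position: [0.5682, 0.2241, 0.0173]
tool_rot: [2.14, 2.295, -0.004]
ft_force: [-0.6, -9.0, 8.9]
grip_width: 0.137
grip_force: 24.9
[-74.59917818  -0.39716537]
```

```bash
python3 -m jog '[[[1,0,0,0,0,0,0],[2,0,0,0,0,0,0],[2,0,0,0,0,0,0]]]'; python3 -m jog '[[[-2,0,0,0,0,0,0],[-4,0,0,0,0,0,30],[-4,0,0,0,0,0,40],[-4,0,0,0,0,0,40],[-4,0,-40,0,0,0,40],[-4,0,-80,0,0,0,40],[-50,0,-120,0,0,0,40],[-100,0,-130,0,0,0,40],[-150,0,-130,0,0,0,40],[-200,0,-130,0,0,0,40]]]' >/dev/null; python3 gold.py; python3 - <<'E'
from h import *
for n in('top','side'):
    d=cam(n);P,z,i,M=masks(d);comp(P,M['black'],n); comp(P,M['green'],n+'green')
    if n=='side': save(d,'b1.png',(230,100,430,250),4)
E
```

```text
time: 39.15
position: [0.5682, 0.2241, 0.0173]
tool_rot: [2.14, 2.293, -0.007]
ft_force: [-0.1, -13.2, 10.4]
grip_width: 0.136
grip_force: 25.0
t 40.15 p [581.3  40.4 147.7] psi 4.2 zax [ 0.002  0.002 -1.   ] F [1.4 0.4 0.2] w 39.8 gf 0.0 q [-0.48  0.23  0.43  1.74 -0.1   1.19  0.04]
top px [568. 148.] 464 z [57. 71. 84.] rect [ 775.  -521.9  163.8   76.2   34.6] med [ 774. -506.   71.]
top px [479. 268.] 254 z [60. 67. 72.] rect [ 519.1 -335.8   65.6   16.7    5.6] med [ 520. -335.   67.]
topgreen px [217. 239.] 63 z [37. 42. 46.] rect [566.  223.5  30.2   8.9 -87.7] med [566. 224.  42.]
side px [313. 358.] 531 z [57. 68. 70.] rect [ 518.5 -338.9   67.2   17.3    4. ] med [ 518. -343.   68.]
side px [425. 367.] 45 z [55. 60. 67.] rect [ 692.3 -376.8   23.2    8.7  -38.8] med [ 691. -380.   60.]
side px [487. 461.] 324 z [57. 72. 84.] rect [ 728.7 -536.2   54.9    2.7   89.5] med [ 728. -535.   72.]
sidegreen px [302. 170.] 61 z [16. 33. 45.] rect [564.5 223.4  30.5   8.3 -84.2] med [563. 217.  33.]
```

View pics/b1.png

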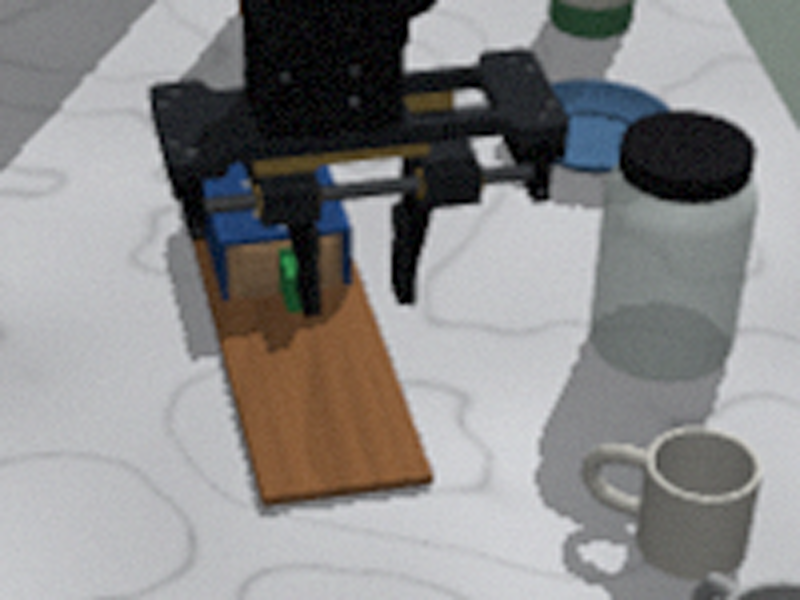

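```bash
python3 - <<'E'
from h import *
for n in('top','side'):
    d=cam(n); o=dict(np.load(n+'0.npz')); P=cloud(d); Q=cloud(o)
    for nm,(x,y) in dict(can=(.789,.168),jug=(.749,-.160),cup=(.754,-.012),tamper=(.697,-.368)).items():
        f=lambda A:np.median(A[(np.hypot(A[...,0]-x,A[...,1]-y)<.06)&(A[...,2]>.04)],0)
        print(n,nm,np.round((f(P)-f(Q))*1000,1))
    # gold outside the sleeve
    H=hsv(d);m=(H[...,0]>12)&(H[...,0]<28)&(H[...,1]>110)&(P[...,2]>.012)&(P[...,2]<.2)&(P[...,0]>.3)&(P[...,0]<.7)&(abs(P[...,1])<.5); comp(P,m,'gold'+n)
E
```

```text
top can [-0.   0.  -0.3]
top jug [ 0.3 -0.4  0. ]
top cup [0.9 0.3 0.1]
top tamper [-0.2 -0.3 -0.5]
side can [0.1 0.  0.1]
side jug [ 0.3  1.  -0.3]
side cup [ 0.2  0.6 -0.2]
side tamper [-0.3  0.1  0.4]
```

The picture shows the tray home in the sleeve with the green tab out of the mouth at crop (290,280). No gold is left outside and the bystanders haven't moved.

```bash
python3 -c "
from h import *
d=cam('top');P,z,i,M=masks(d);comp(P,M['green'],'green');comp(P,M['black'],'b');st();print(ctrl.close_job())"
```

```text
green px [217. 239.] 62 z [36. 42. 45.] rect [566.  224.4  30.3   9.  -88.9] med [566. 224.  42.]
b px [568. 147.] 464 z [57. 70. 83.] rect [ 775.4 -522.3  163.9   75.8   34.3] med [ 776. -506.   70.]
b px [479. 268.] 253 z [61. 67. 71.] rect [ 519.  -335.2   65.5   15.8    4.3] med [ 520. -335.   67.]
t 40.5 p [580.6  43.1 146.2] psi 4.3 zax [-0.001  0.001 -1.   ] F [0.3 0.8 0.3] w 40.2 gf 0.0 q [-0.49  0.24  0.42  1.74 -0.1   1.19  0.04]
the job is handed in; nothing more can be done
None
```

Job handed in at 40.5 s: all four chocolates present are in the tray, which is home in the sleeve with the green tab out; the scoop stands upright on its cork pad and the cup, canister, jug and tamper measured unmoved; the spoon was not re-measured.

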